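Clear up the test station and hold the reader's head open

TASK

Clean down the test station: with the sweeping block in the gripper, sweep the four spent cartridges into the open-fronted scrap scoop without the robot touching a cartridge itself, then stand the block back on the counter. Then open the cartridge reader: pull the latch tab on the nose of its hinged head sideways (to the robot's left) against its spring, lift the head off the ball stud until its nose is about 8 cm higher than before, and finish while still holding it raised there, so that a colleague can wipe inside; nothing may prop it but the robot. Leave the glove box, the bottle and the dish where they are.

Things in the scene. Friction and masses are not known exactly. Their poses are not given: they have to be found in the camera images.
- scoop: Open-fronted steel scrap scoop, fixed to the counter, 120 mm deep (its x) by 180 mm wide (its y): three upright walls 30 mm high and 4 mm thick, the floor a sheet so thin that pieces slide in with no lip. Origin on the counter at its centre; its +x points into the scoop, the open mouth is the line x = -60 mm, inner width 172 mm.
- cartridge0: One of four identical spent test cartridges: loose white plastic block 34 x 24 x 14 mm (x, y, z), about 18 g, lying on the counter before the scoop's mouth, 30 to 120 mm away from it. Origin at the centre of its underside.
- cartridge1: One of four identical spent test cartridges: loose white plastic block 34 x 24 x 14 mm (x, y, z), about 18 g, lying on the counter before the scoop's mouth, 30 to 120 mm away from it. Origin at the centre of its underside.
- cartridge2: One of four identical spent test cartridges: loose white plastic block 34 x 24 x 14 mm (x, y, z), about 18 g, lying on the counter before the scoop's mouth, 30 to 120 mm away from it. Origin at the centre of its underside.
- cartridge3: One of four identical spent test cartridges: loose white plastic block 34 x 24 x 14 mm (x, y, z), about 18 g, lying on the counter before the scoop's mouth, 30 to 120 mm away from it. Origin at the centre of its underside.
- sweeper: Sweeping block, loose, about 220 g, standing on the counter: a white block with rubber foot 36 mm (x) by 150 mm (y) by 35 mm high, and on its middle an upright grey grip 24 mm (x) by 40 mm (y) that rises from 35 to 105 mm above the counter. Either 150 mm long face sweeps. Origin at the centre of its underside.
- reader: Cartridge reader, white, fixed to the counter: base 240 mm (x) by 160 mm (y), 72 mm high, with two hinge cheeks up to 136 mm high at its far end (+x). Origin at the centre of its underside; its front (-x) faces roughly to the robot, its +y to the robot's left. On top lies a hinged head reaching forward from the hinge, whose 46 mm wide nose (top at 122 mm) sits on a steel ball stud 95 mm in front of the origin.
- hinge (a point): Point on the head's hinge axis (parallel to the reader's y) at the reader's mid-width: 100 mm behind the reader's origin (+x), 111 mm above the counter. Axes as the reader's.
- head (a joint): Angle of the head (rad): 0 is shut on the stud; it grows as the nose rises, to 1.2. The latch blocks it from rising until it is pulled. It falls shut by its own weight when let go (2 to 3 N at the nose). The nose and tab are 195 mm from the hinge, so 0.42 rad raises them by about 80 mm.
- latch (a joint): Travel of the latch (m): 0 is locked, grows to 0.016 as the tab is pulled to the reader's +y; the bolt is clear of the stud from 0.008 on. Spring: 4.5 N at 0, 9 N at full travel; it springs back when let go. The latch rides on the head, so pulling the tab up when the latch is clear lifts the head.
- tab (a point): Point to grip on the latch tab, an upright grey tab 18 mm (x) by 14 mm (y) that rises from 126 mm to 171 mm above the counter on top of the nose (shut, above the ball stud); this point is on its middle line, 152 mm above the counter when shut. It moves with the latch and the head; axes as the head's.
- glove_box: Bystander: glove box 80 x 140 x 70 mm, origin at the centre of its underside.
- sanitiser: Bystander: clear bottle 60 mm across, 140 mm high, origin at the centre of its underside.
- dish: Bystander: steel dish 70 mm across, 30 mm high, origin at the centre of its underside.
Things that resemble listed ones, but are neither listed nor needed, are in the scene too. Leave any green look-alike of the cartridge2 alone. Leave any turquoise look-alike of the cartridge0 alone.

How it is judged (in metres and radians):
On the way, in this order (a step that is already met when the one before it is completed fails the run):
1. all four cartridges swept into the scoop (x of cartridge0 in the frame of scoop between -0.06 and 0.06 m and y of cartridge0 in the frame of scoop between -0.088 and 0.088 m and height (world z) of each of cartridge0, cartridge1, cartridge2, cartridge3 below 0.012 m and x of cartridge1 in the frame of scoop between -0.06 and 0.06 m and y of cartridge1 in the frame of scoop between -0.088 and 0.088 m and x of cartridge2 in the frame of scoop between -0.06 and 0.06 m and y of cartridge2 in the frame of scoop between -0.088 and 0.088 m and x of cartridge3 in the frame of scoop between -0.06 and 0.06 m and y of cartridge3 in the frame of scoop between -0.088 and 0.088 m), for 0.2 s.
2. sweeping block let go, standing upright on the counter (height (world z) of sweeper below 0.006 m and angle between sweeper's own z axis and vertical below 0.1 rad and linear speed of sweeper below 0.02 m/s and contact force between the fingers and sweeper below 0.1 N), for 0.2 s.
3. latch pulled clear while the head is still down (value of joint latch above 0.007 m and value of joint head below 0.05 rad), for 0.05 s.
4. head lifted off the stud, nose 6 to 11 cm up (value of joint head between 0.31 and 0.6 rad), for 0.2 s.
At the end, for the whole second after the job is handed in: The gripper holds the reader's head still, nose 6 to 11 cm up (0.31 to 0.60 rad), nothing else touching the reader; the centres of all four cartridges are inside the scoop's mouth line and walls, flat on its floor; the sweeping block stands upright on the counter (all of step 1 and all of step 4 and velocity of joint head between -0.1 and 0.1 rad/s and contact force between the fingers and reader above 1 N and contact force between each of cartridge0, cartridge1, cartridge2, cartridge3, sweeper, glove_box, sanitiser, dish and reader below 0.1 N and height (world z) of sweeper below 0.006 m and angle between sweeper's own z axis and vertical below 0.1 rad); the arm keeps its last pose, push and grip.
It fails at once if the robot itself touches a cartridge (contact force between any of the fingers, the arm and cartridge0 above 0.3 N or contact force between any of the fingers, the arm and cartridge1 above 0.3 N or contact force between any of the fingers, the arm and cartridge2 above 0.3 N or contact force between any of the fingers, the arm and cartridge3 above 0.3 N).
It fails at once if a bystander moved by more than 3 cm (distance of any of glove_box, sanitiser, dish from where it was at the start of the episode above 0.03 m).
It also fails if it takes over 54 s, if anything falls off the work surface, if the arm or the gripper's body presses on something with over 40 N, if the wrist force passes 120 N, or if a joint passes its speed limit or range.

ROBOT

A 6-joint arm with a two-finger parallel gripper is mounted at the origin on the work surface. World frame = base frame: x ahead of the robot, y to its left, z up, the work surface at z = 0. Lengths are in mm, angles in rad, forces in N, time in s.
With the tool pointing down it reaches from about 350 to 975 mm from the base axis. Payload 7.1 kg.
Tool frame: the origin (TCP) lies between the finger pads; the fingertips stand 17 mm ahead of it and the grasp point (between the pads) lies 2 mm behind it (tip_reach is the y of the fingertips in the tool frame, in mm); y points along the fingers, x is the direction in which the jaws open and shut, and the axes are right-handed (so a half turn about y gives the same grasp; the last joint's range is limited). The gripper opens to 88 mm and grips with 3 to 60 N. Pads are 20 mm wide; open, the fingers measure 115 mm over their backs; the gripper's body (75 mm by 178 mm) begins 61 mm behind the grasp point.
Start: joints at [-1.175, 0.423, 1.63, -0, 1.089, -0.019], TCP at [251.895, -571.974, 239.675] pointing down, gripper open.
Joint ranges: [-3, 3], [-0.9, 2.11], [0.09, 2.58], [-1.31, 4.45], [0.11, 2.69], [-2.54, 2.54]. Speed limits (rad/s): [2.39, 2.39, 3.01, 3.14, 3.14, 3.14].

INTERFACE

Orientations are given as a rotation vector (axis times angle).
In Python, from workcell import get_obs, get_image, camera_model, close_job, silhouettes, tip_of, tip_reach gives the robot as it stands. The module is installed in compiled form; this text tells all that it offers.
- The arm moves only by the tool arm_command, never from a script. Its argument "targets" is a list of rows, each a list of 4 numbers: the shift along the tool's x, y, z in mm, then the turn about the tool's y in rad. A call has 1 to 20 rows; each row shifts and turns the commanded pose from where the row before left it, along the tool's axes as they then stand; what a row does not reach is not made up. A row lasts 1/12 s, in which the tool goes at most 41.7 mm and 7.16 degrees, less where a joint would pass 70% of its speed; a pose out of reach is approached as far as the arm can. A call is refused whole if a number of a shift passes 41.7 or a number of a turn 0.125, either way. A call with a gripper value outside its range is refused whole. "gripper" is the opening in per cent of the stroke, from 0 (shut) to 100 (fully open), set as the call begins (left out, the last holds). The fingers move at their own pace and stop on an object; the grip force is fixed at half the most. Time passes only in rows, so rows that do not move let the fingers close. It gives the time, the measured TCP pose, the force and the opening at its end, in the units of the state.
- get_obs(): the state, without advancing time (a new reading comes with each control period).
- get_image(name): name is "side" or "top" or "wrist"; returns the picture (384x512x3 uint8, blue, green, red); there is no depth.
- camera_model(name): a dict with "mtx" (3x3 intrinsics, pixels), "position" and "orientation" of the camera in the world. Camera axes: x right, y up, looking along -z (the intrinsics and any distortion apply to the point x, -y, -z); pixel columns grow to the right and rows downward; lengths in mm; the calibration is good to about 2 mm. A picture is of the moment at which its call begins: read the wrist's pose just before it. camera_model takes no time and is no camera call; for the wrist camera it gives the pose at the moment of the call.
- close_job(): hands the job in, once; it reports no verdict.
Trained networks look in the newest picture that a camera, given by its name, has taken for a name from the list of things; names that differ only in an ending like _2 or _b are one class to them, and where a whole thing is asked for, a point or a joint stands for the part that bears it (a point fixed in the world has none). Each returns a list of dicts, best first, with "conf" (0 to 1); they miss things now and then, are a little off and sometimes report something else, mostly with a low value. They report only what shows in the picture. A call takes as long as a camera call. They do not tell look-alikes from the thing itself.
- silhouettes(camera, thing): "pixels" (384x512 bool, what is visible of it) and "at" ([column, row] in pixels, amid what is visible of it).
- tip_of(camera, thing): "at" ([column, row] in pixels: a listed point, or the origin of a listed thing).
The state is a dict: "t": time; "qpos": joint angles; "qvel": joint speeds; "joint_torque": joint torques, N m; "ee_pos": TCP position; "orientation": TCP orientation; "ft_force": force on the tool from outside, world axes, zero at the start; "moment": the same for the moment, N m; "width": finger opening in mm.
Only numpy, scipy, OpenCV 4.12 (cv2) and the standard library are available. Lean on these libraries where they do the work, as an engineer would, in place of code of your own. Each camera call takes 0.05 s, during which the arm holds its last target. There are 200 camera calls.

## Working session

There is one attempt and no reset: what is moved stays moved. The work goes in short steps, Python scripts to look and compute and a tool call to move; the robot and the scene stay as the last step left them, time stands still between calls to the robot, and variables do not carry over. Pictures are saved under pics/ and viewed, about 8 in all and at most 12, crops included, and the job is handed in when it is done.

Besides the shell and the picture viewer there is one more tool, called in YAML: its name, and indented under it one key for each argument. arm_command: Moves the arm, as the interface text tells. Its arguments: {"type":"object","properties":{"targets":{"type":"array","items":{"type":"array","items":{"type":"number"}}},"gripper":{"type":"number"}},"required":["targets"]}

```bash
mkdir -p pics; cat > h.py <<'E'
import numpy as np, cv2
from scipy.spatial.transform import Rotation as R
from workcell import *
def cam(n):
    m=camera_model(n); o=np.array(m["orientation"],float)
    M=o if o.shape==(3,3) else (R.from_rotvec(o).as_matrix() if o.size==3 else R.from_quat(o).as_matrix())
    return np.array(m["mtx"],float),np.array(m["position"],float),M,m
def px2w(n,uv,z,c=None):
    K,p,M,m=c or cam(n)
    d=np.array(m.get("dist",m.get("distortion",np.zeros(5))),float)
    q=cv2.undistortPoints(np.array(uv,float).reshape(-1,1,2),K,d).reshape(-1,2)
    r=np.c_[q[:,0],-q[:,1],-np.ones(len(q))]@M.T
    return p+r*((z-p[2])/r[:,2])[:,None]
def w2px(n,X,c=None):
    K,p,M,m=c or cam(n)
    d=np.array(m.get("dist",m.get("distortion",np.zeros(5))),float)
    q=(np.atleast_2d(X)-p)@M; q=q*[1,-1,-1]
    return cv2.projectPoints(q,np.zeros(3),np.zeros(3),K,d)[0].reshape(-1,2)
E
python3 - <<'E'
from h import *
print(camera_model("top")); print(camera_model("side")); o=get_obs();print(o["t"],o["ee_pos"],o["orientation"],R.from_rotvec(o["orientation"]).as_matrix().round(3))
a=get_image("top");b=get_image("side")
cv2.imwrite("pics/a.png",a);cv2.imwrite("pics/b.png",b)
for n in ["top","side"]:
  for t in ["scoop","cartridge0","sweeper","reader","tab","hinge","glove_box","sanitiser","dish"]:
    z={"tab":152,"hinge":111}.get(t,0)
    for r in tip_of(n,t): print(n,t,round(r["conf"],2),np.round(r["at"]),px2w(n,r["at"],z).round()[0][:2])
E
```

```text
{'mtx': array([[449.14391974,   0.        , 252.01272597],
       [  0.        , 449.14391974, 190.30275848],
       [  0.        ,   0.        ,   1.        ]]), 'position': array([ 461.27458734,   11.53321387, 1058.49844282]), 'orientation': array([ 0.11612868, -0.06124968, -1.57735919])}
{'mtx': array([[452.0954292 ,   0.        , 254.50916654],
       [  0.        , 452.0954292 , 192.15666739],
       [  0.        ,   0.        ,   1.        ]]), 'position': array([258.86814455, 905.37572914, 769.46076936]), 'orientation': array([ 0.22987233, -1.30179132, -2.48253242])}
0.0 [ 251.71132962 -571.49933299  238.92150287] [-1.37648899  0.89936599 -0.89735172] [[ 0.403 -0.001  0.915]
 [-0.915  0.001  0.403]
 [-0.001 -1.     0.   ]]
top scoop 0.64 [124. 213.] [531. 353.]
top cartridge0 0.73 [166. 276.] [381. 251.]
top cartridge0 0.7 [174. 230.] [488. 234.]
top cartridge0 0.64 [197. 232.] [484. 179.]
top cartridge0 0.55 [201. 200.] [559. 170.]
top cartridge0 0.52 [179. 161.] [655. 224.]
top cartridge0 0.48 [401. 213.] [ 525. -299.]
top sweeper 0.66 [269. 194.] [573.   8.]
top sweeper 0.4
[... 331 characters left out ...]
0.] [ 394. -123.]
side scoop 0.9 [224. 324.] [534. 345.]
side scoop 0.28 [211. 204.] [745. -28.]
side cartridge0 0.6 [258. 293.] [499. 238.]
side cartridge0 0.59 [232. 286.] [563. 238.]
side cartridge0 0.59 [303. 310.] [392. 248.]
side cartridge0 0.56 [246. 270.] [552. 179.]
side cartridge0 0.5 [196. 277.] [652. 244.]
side cartridge0 0.49 [271. 277.] [488. 180.]
side sweeper 0.78 [268. 222.] [564. -11.]
side reader 0.81 [283. 168.] [ 613. -295.]
side tab 0.57 [313. 137.] [ 515. -257.]
side hinge 0.73 [232. 282.] [522. 326.]
side hinge 0.58 [256. 132.] [ 711. -297.]
side glove_box 0.91 [192. 228.] [744.  88.]
side sanitiser 0.64 [212. 204.] [742. -29.]
side dish 0.91 [343. 216.] [ 380. -117.]
```

View pics/a.png

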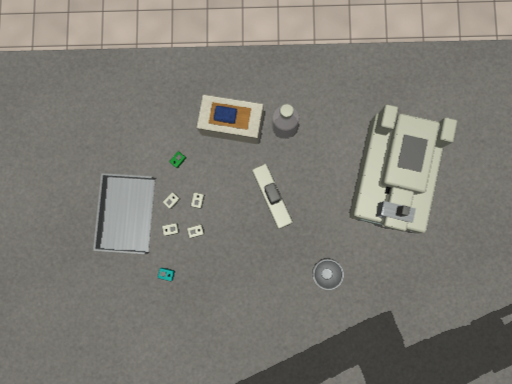

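View pics/b.png

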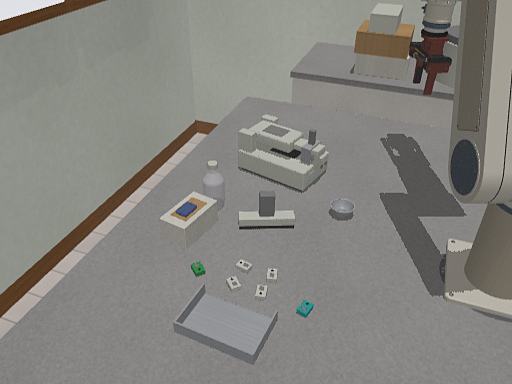

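The top view shows six cartridge-shaped pieces. Four are white, at (171,201), (197,200), (170,229) and (195,231), and these are the cartridges. The green one at (178,160) and the turquoise one at (166,275) are look-alikes, so I'll leave them. The sweeper is at (272,196), the scoop at (126,213) with its mouth towards the right (−y), and the reader tab at about (406,213). Next I'll fit poses to the silhouettes.

```bash
cat > fit.py <<'E'
from h import *
from scipy.optimize import minimize
def box(cx,cy,z0,z1,dx,dy):
    return np.array([[cx+a*dx/2,cy+b*dy/2,z] for a in(-1,1) for b in(-1,1) for z in(z0,z1)])
P={"sweeper":[box(0,0,0,35,36,150),box(0,0,35,105,24,40)],
"scoop":[box(0,0,0,1,120,180),box(58,0,0,30,4,180),box(0,88,0,30,120,4),box(0,-88,0,30,120,4)],
"reader":[box(0,0,0,72,240,160),box(100,60,72,136,40,30),box(100,-60,72,136,40,30),box(0,0,80,122,200,80)],
"cartridge0":[box(0,0,0,14,34,24)],"glove_box":[box(0,0,0,70,80,140)]}
def pts(parts,p):
    c,s=np.cos(p[2]),np.sin(p[2]);A=np.array([[c,-s,0],[s,c,0],[0,0,1]])
    return [b@A.T+[p[0],p[1],0] for b in parts]
def render(n,parts,p,c):
    S=4;im=np.zeros((384*S,512*S),np.uint8)
    for b in pts(parts,p):
        h=cv2.convexHull(np.round((w2px(n,b,c)+.5)*S-.5).astype(np.int32))
        cv2.fillConvexPoly(im,h,255)
    return cv2.resize(im,(512,384),interpolation=cv2.INTER_AREA)/255.
def fit(masks,thing,p0):
    cs={n:cam(n) for n in masks}
    def f(p):
        p=[p[0]*100,p[1]*100,p[2]]
        return sum(np.minimum(render(n,P[thing],p,cs[n]),m).sum()*-1/np.maximum(render(n,P[thing],p,cs[n]),m).sum() for n,m in masks.items())
    best=None
    for y in p0[2]:
        x0=np.array([p0[0]/100,p0[1]/100,y])
        r=minimize(f,x0,method="Nelder-Mead",options=dict(initial_simplex=x0+np.array([[0,0,0],[.15,0,0],[0,.15,0],[0,0,.3]]),maxiter=90))
        if best is None or r.fun<best.fun: best=r
    return best.x*[100,100,1],best.fun
E
python3 - <<'E'
from fit import *
ims={n:get_image(n) for n in("top","side")}
def grab(t,xy,z=0,one=None):
    out={}
    for n in ims:
        if one and n!=one: continue
        L=[s for s in silhouettes(n,t) if s["conf"]>.3]
        if not L: continue
        u=w2px(n,[[*xy,z]])[0]
        s=min(L,key=lambda s:np.hypot(*(np.array(s["at"])-u)))
        if np.hypot(*(np.array(s["at"])-u))<25: out[n]=s["pixels"].astype(float)
    return out
for t,x,y,ys,z in [("sweeper",568,0,(.2,.5,.8),40),("scoop",532,350,(1.5,),10),("reader",610,-290,(-.4,-.2,0,.2),60)]:
    m=grab(t,(x,y),z); print(t,[(n,int(v.sum())) for n,v in m.items()],*[(n,fit({n:v},t,(x,y,ys))) for n,v in m.items()],fit(m,t,(x,y,ys)))
for x,y in [(488,234),(484,179),(559,170),(556,238)]:
    m=grab("cartridge0",(x,y),7); print(m.keys(),fit(m,"cartridge0",(x,y,(0,.5,1,1.5,2,2.6))) if m else 0)
E
```

```text
sweeper [('top', 1051), ('side', 1256)] ('top', (array([564.97662407,   0.89815868,   1.97989709]), np.float64(-0.9551526821164489))) ('side', (array([5.65898763e+02, 2.64473564e-01, 1.97520257e+00]), np.float64(-0.9015606615105488))) (array([565.41381678,   1.16652622,   1.97745021]), np.float64(-1.8535588767417095))
scoop [('top', 4152), ('side', 4453)] ('top', (array([528.19983685, 346.73610966,   1.50203148]), np.float64(-0.9689169994421117))) ('side', (array([529.01824743, 347.26367898,   1.50510454]), np.float64(-0.9742469946151625))) (array([528.46986583, 347.15162005,   1.49985943]), np.float64(-1.9426074169348495))
reader [('top', 9048), ('side', 4623)] ('top', (array([ 6.13446964e+02, -2.83521949e+02, -2.66877767e-01]), np.float64(-0.9454140410380283))) ('side', (array([ 6.15923654e+02, -2.94855487e+02, -2.31166274e-01]), np.float64(-0.9371388474781989))) (array([ 6.13786908e+02, -2.86661166e+02, -2.51550112e-01]), np.float64(-1.856455069871806))
dict_keys(['top', 'side']) (array([492.27646859, 239.1323596 ,   1.75644021]), np.float64(-1.645981436225751))
dict_keys(['top', 'side']) (array([485.6068042 , 180.10016592,   1.82383261]), np.float64(-0.8949595755432036))
dict_keys(['top', 'side']) (array([559.5093901 , 175.66665412,   2.88673935]), np.float64(-1.6850377504508591))
dict_keys(['top', 'side']) (array([559.47609001, 238.57043326,   2.38027403]), np.float64(-1.7350621846041303))
```

arm_command:
  targets:
    - [-28.5, 0, 37, 0]
    - [-28.5, 0, 37, 0]
    - [-28.5, 0, 37, 0]
    - [-28.5, 0, 37, 0]
    - [-28.5, 0, 37, 0]
    - [-28.5, 0, 37, 0]
    - [-28.5, 0, 37, 0]
    - [-28.5, 0, 37, 0]
    - [-28.5, 0, 37, 0]
    - [-28.5, 0, 37, 0]
    - [-28.5, 0, 37, 0]
    - [-28.5, 0, 37, 0]
    - [-28.5, 0, 37, 0]
    - [-27.5, 0, 36.8, 0]
    - [0, 0, 0, 0]
    - [0, 0, 0, 0]
  gripper: 100

```text
t: 3.13
ee_pos: [532.7, -58.3, 239.6]
orientation: [-1.379, 0.895, -0.896]
ft_force: [-0.5, -0.2, 0.6]
width: 88.0
```

```bash
cat > mv.py <<'E'
from h import *
def go(x,y,z,yaw=None):
    "tool-frame shift to reach world TCP x,y,z and tool-x heading yaw"
    o=get_obs();A=R.from_rotvec(o["orientation"]).as_matrix();h=np.arctan2(A[1,0],A[0,0])
    d=np.array([x,y,z])-o["ee_pos"]
    print("t %.2f"%o["t"],"tcp",np.round(o["ee_pos"],1),"head %.3f"%h,"F",np.round(o["ft_force"],1),"w %.1f"%o["width"],"shift",(A.T@d).round(1),"turn",None if yaw is None else round(h-yaw,3))
E
python3 - <<'E'
from fit import *; from mv import go
go(565.4,1,75,1.977-np.pi)
get_image("wrist");c=cam("wrist")
L=silhouettes("wrist","sweeper")
print([(s["conf"],s["at"]) for s in L])
m={"wrist":L[0]["pixels"].astype(float)}
m["wrist"]*=1
im=get_image("wrist");cv2.imwrite("pics/c.png",im)
print(fit(m,"sweeper",(565.4,1,(1.97,))))
E
```

```text
t 3.13 tcp [532.7 -58.3 239.6] head -1.152 F [-0.5 -0.2  0.6] w 88.0 shift [-40.9 164.6  53.9] turn 0.013
[(0.91, [220.6, 130.5])]
(array([564.86925996,  -2.72742603,   1.98571982]), np.float64(-0.9388663224784459))
```

View pics/c.png

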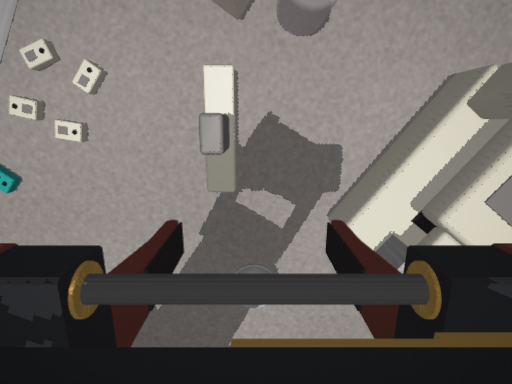

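The wrist view shows the sweeper at (220,130), aligned with the tool, and nothing is in the way. I'll go to the grip, descend and close.

arm_command:
  targets:
    - [-13, 0, 17.6, 0]
    - [-13, 0, 17.6, 0]
    - [-13, 0, 17.5, 0]
    - [0, 33, 0, 0]
    - [0, 33, 0, 0]
    - [0, 33, 0, 0]
    - [0, 33, 0, 0]
    - [0, 20, 0, 0]
    - [0, 12, 0, 0]
    - [0, 0, 0, 0]
    - [0, 0, 0, 0]

```text
t: 4.2
ee_pos: [564.5, -4.3, 75.9]
orientation: [-1.377, 0.9, -0.899]
ft_force: [0.4, -0.6, 0.5]
width: 87.8
```

arm_command:
  targets:
    - [0, 0, 0, 0]
    - [0, 0, 0, 0]
    - [0, 0, 0, 0]
    - [0, 0, 0, 0]
    - [0, 0, 0, 0]
    - [0, 0, 0, 0]
    - [0, 0, 0, 0]
    - [0, 0, 0, 0]
  gripper: 0

```text
t: 4.87
ee_pos: [564.4, -3.3, 75.7]
orientation: [-1.377, 0.898, -0.898]
ft_force: [0.1, 0.2, 0.6]
width: 37.7
```

```bash
python3 - <<'E'
from mv import go
go(511,122,78,1.50-3.14159)
E
```

```text
t 4.87 tcp [564.4  -3.3  75.7] head -1.156 F [0.1 0.2 0.6] w 37.7 shift [-136.2   -2.3    1.6] turn 0.486
```

arm_command:
  targets:
    - [0, 0, 0, 0]
    - [0, 0, 0, 0]
    - [0, 0, 0, 0]
    - [0, 0, 0, 0]
    - [0, 0, 0, 0]
    - [0, 0, 0, 0]

```text
t: 5.37
ee_pos: [564.3, -3.2, 75.6]
orientation: [-1.377, 0.899, -0.898]
ft_force: [-0.6, 1.7, -0.9]
width: 23.7
```

arm_command:
  targets:
    - [0, -8, 0, 0]
    - [0, 0, 0, 0]
    - [-27, 0, 0.9, 0]
    - [-27, 0, 0.9, 0]
    - [-27, 0, 0.9, 0]
    - [-27, 0, 0.8, 0]
    - [-27, 0, 0.8, 0]
    - [0, 0, 0, 0.12]
    - [0, 0, 0, 0.12]
    - [0, 0, 0, 0.12]
    - [0, 0, 0, 0.126]
    - [0, 0, 0, 0]

```text
out of range
```

arm_command:
  targets:
    - [0, -8, 0, 0]
    - [0, 0, 0, 0]
    - [-27, 0, 0.9, 0]
    - [-27, 0, 0.9, 0]
    - [-27, 0, 0.9, 0]
    - [-27, 0, 0.8, 0]
    - [-27, 0, 0.8, 0]
    - [0, 0, 0, 0.12]
    - [0, 0, 0, 0.12]
    - [0, 0, 0, 0.12]
    - [0, 0, 0, 0.124]
    - [0, 0, 0, 0]

```text
t: 6.37
ee_pos: [514.0, 122.0, 83.9]
orientation: [-1.173, 1.263, -1.263]
ft_force: [-1.1, 0.4, -2.9]
width: 23.9
```

```bash
python3 - <<'E'
from fit import *; from mv import go
go(514,122,77,1.50-np.pi)
im=get_image("top");m={}
L=silhouettes("top","sweeper");print([(s["conf"],s["at"]) for s in L])
for s in silhouettes("top","cartridge0"): print(round(s["conf"],2),np.round(s["at"]),px2w("top",s["at"],12)[0][:2].round())
cv2.imwrite("pics/d.png",cv2.resize(im[90:320,80:340],None,fx=2.5,fy=2.5))
E
```

```text
t 6.37 tcp [514.  122.   83.9] head -1.644 F [-1.1  0.4 -2.9] w 23.9 shift [ 0.   6.9 -0. ] turn -0.003
[]
0.71 [177. 160.] [653. 226.]
```

View pics/d.png

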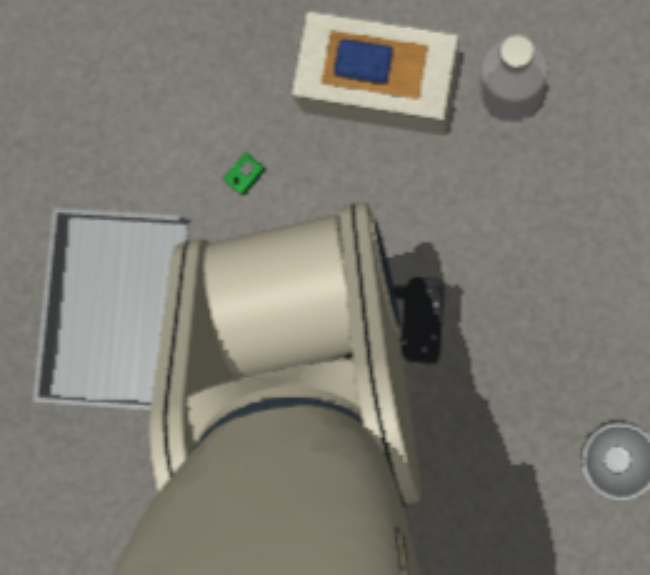

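From the top, the arm hides the cartridges, so I'll check numerically from the wrist and side cameras.

```bash
python3 - <<'E'
from fit import *
S=np.array([528.5,347.]);a=1.50;A=np.array([[np.cos(a),np.sin(a)],[-np.sin(a),np.cos(a)]])
for n in("wrist","side"):
    im=get_image(n)
    for s in silhouettes(n,"cartridge0"):
        w=px2w(n,s["at"],9)[0][:2]; print(n,round(s["conf"],2),np.round(s["at"]),w.round(),"scoop",(A@(w-S)).round())
    for s in silhouettes(n,"sweeper")[:1]:
        m={n:s["pixels"].astype(float)};
        for i in range(2): P["sweeper"][i][:,2]+=8
        p,f=fit(m,"sweeper",(514,122,(1.5,)));print(n,"sweeper",s["conf"],p.round(2),f,(A@(p[:2]-S)).round())
        for i in range(2): P["sweeper"][i][:,2]-=8
    cv2.imwrite("pics/e_%s.png"%n,im)
E
```

```text
wrist 0.9 [102. 161.] [561. 237.] scoop [-108.  -40.]
wrist 0.83 [112. 234.] [500. 240.] scoop [-109.   21.]
wrist 0.74 [94. 20.] [657. 222.] scoop [-115. -137.]
wrist 0.67 [190. 238.] [492. 177.] scoop [-172.   24.]
wrist 0.56 [164. 164.] [555. 189.] scoop [-155.  -37.]
side 0.75 [259. 291.] [496. 240.] scoop [-109.   25.]
side 0.72 [272. 275.] [487. 181.] scoop [-169.   29.]
side 0.72 [234. 284.] [557. 240.] scoop [-105.  -36.]
side 0.7 [246. 268.] [550. 182.] scoop [-163.  -33.]
side 0.44 [303. 307.] [391. 247.] scoop [-109.  130.]
side sweeper 0.88 [518.31 120.03   1.49] -0.7482406698675573 [-227.   -6.]
```

View pics/e_side.png

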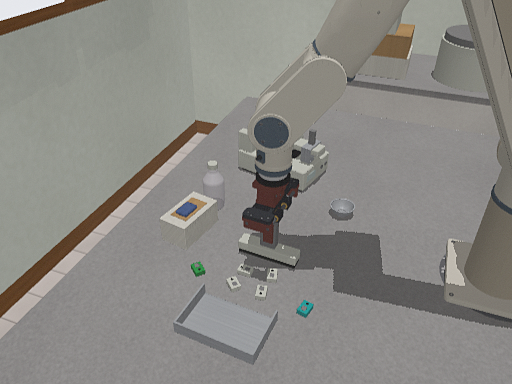

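arm_command:
  targets:
    - [0, 4, -3, 0]
    - [0, 3, 0, 0]
    - [0, 0, 0, 0]
    - [-6, 0, 0, 0]
    - [-10, 0, 0, 0]
    - [-10, 0, 0, 0]
    - [-10, 0, 0, 0]
    - [-10, 0, 0, 0]
    - [-10, 0, 0, 0]
    - [-10, 0, 0, 0]
    - [-10, 0, 0, 0]
    - [-10, 0, 0, 0]
    - [-10, 0, 0, 0]
    - [-10, 0, 0, 0]
    - [0, 0, 0, 0]

```text
t: 8.07
ee_pos: [518.8, 229.9, 76.8]
orientation: [-1.175, 1.259, -1.259]
ft_force: [0.0, 0.4, -2.0]
width: 24.0
```

```bash
cat > chk.py <<'E'
from fit import *; from mv import go
import sys
S=np.array([528.5,347.]);a=1.50;A=np.array([[np.cos(a),np.sin(a)],[-np.sin(a),np.cos(a)]])
o=get_obs();print("tcp in scoop",(A@(np.array(o["ee_pos"])[:2]-S)).round(1),np.round(o["ee_pos"],1),np.round(o["ft_force"],1),o["t"])
for n in sys.argv[2:]:
    im=get_image(n)
    for s in silhouettes(n,"cartridge0"):
        w=px2w(n,s["at"],9)[0][:2]; print(n,round(s["conf"],2),np.round(s["at"]),"scoop",(A@(w-S)).round())
    cv2.imwrite("pics/%s_%s.png"%(sys.argv[1],n),im)
E
python3 chk.py f side wrist
```

```text
tcp in scoop [-117.5    1.4] [518.8 229.9  76.8] [ 0.   0.4 -2. ] 8.0667
side 0.75 [303. 308.] scoop [-107.  129.]
side 0.65 [252. 298.] scoop [-85.  20.]
side 0.65 [228. 297.] scoop [-63. -30.]
side 0.64 [236. 292.] scoop [-86. -21.]
side 0.62 [195. 273.] scoop [ -96. -134.]
side 0.56 [245. 310.] scoop [-48.  19.]
side 0.4 [211. 185.] scoop [-435. -285.]
wrist 0.77 [178. 174.] scoop [-63. -28.]
wrist 0.75 [238. 337.] scoop [-106.  119.]
wrist 0.73 [209. 161.] scoop [-86. -38.]
wrist 0.72 [164. 230.] scoop [-48.  18.]
wrist 0.68 [242.  18.] scoop [-112. -133.]
wrist 0.62 [201. 229.] scoop [-78.  16.]
```

arm_command:
  targets:
    - [-6, 0, 0, 0]
    - [-10, 0, 0, 0]
    - [-10, 0, 0, 0]
    - [-10, 0, 0, 0]
    - [-10, 0, 0, 0]
    - [-10, 0, 0, 0]
    - [-7, 0, 0, 0]
    - [-3, 0, 0, 0]
    - [0, 0, 0, 0]
    - [0, 0, 0, 0]

```text
t: 9.1
ee_pos: [522.7, 293.9, 76.6]
orientation: [-1.176, 1.26, -1.26]
ft_force: [0.6, 1.2, -1.8]
width: 23.7
```

```bash
python3 chk.py g side wrist
```

```text
tcp in scoop [-53.4   2.1] [522.7 293.9  76.6] [ 0.6  1.2 -1.8] 9.1
side 0.69 [231. 333.] scoop [20. 20.]
side 0.68 [198. 274.] scoop [ -98. -128.]
side 0.59 [213. 321.] scoop [  7. -27.]
side 0.53 [218. 311.] scoop [-20. -31.]
side 0.48 [242. 319.] scoop [-23.  25.]
wrist 0.85 [210. 161.] scoop [-21. -38.]
wrist 0.84 [202. 228.] scoop [-13.  16.]
wrist 0.6 [340.  18.] scoop [-111. -133.]
wrist 0.57 [163. 231.] scoop [19. 18.]
wrist 0.56 [181. 173.] scoop [  1. -29.]
```

View pics/g_side.png

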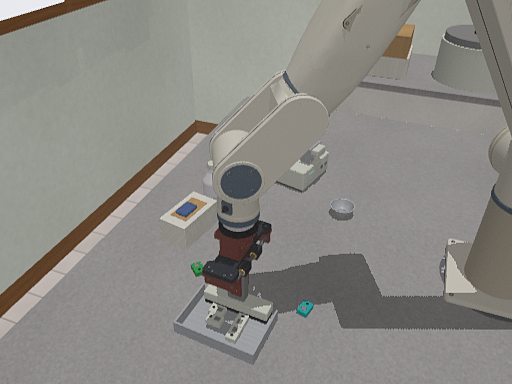

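All four cartridges are inside the scoop, with centres at x_s ≥ −23. I'll back the block out, set it down and let go.

arm_command:
  targets:
    - [6, 0, 0, 0]
    - [15, 0, 0, 0]
    - [25, 0, 0, 0]
    - [25, 0, 0, 0]
    - [25, 0, 0, 0]
    - [15, 0, 0, 0]
    - [6, 0, 0, 0]
    - [0, 0.8, 0, 0]
    - [0, 0.5, 0, 0]
    - [0, 0, 0, 0]
    - [0, 0, 0, 0]

```text
t: 10.22
ee_pos: [515.1, 177.7, 75.6]
orientation: [-1.176, 1.259, -1.259]
ft_force: [0.5, -1.9, 1.6]
width: 24.3
```

arm_command:
  targets:
    - [0, 0, 0, 0]
    - [0, 0, 0, 0]
    - [0, 0, 0, 0]
    - [0, 0, 0, 0]
    - [0, 0, 0, 0]
    - [0, 0, 0, 0]
    - [0, 0, 0, 0]
    - [0, 0, 0, 0]
    - [0, 0, 0, 0]
  gripper: 100

```text
t: 10.97
ee_pos: [514.8, 177.0, 75.4]
orientation: [-1.176, 1.26, -1.26]
ft_force: [-0.1, 0.1, 0.1]
width: 80.3
```

```bash
python3 chk.py i side; python3 - <<'E'
from fit import *; from mv import go
# tab candidates
a=-0.25; 
for p in [(613.8,-286.7)]: print("tab from fit",p[0]-95*np.cos(a),p[1]-95*np.sin(a))
go(505,-270,300,a+np.pi/2-np.pi)
E
```

```text
tcp in scoop [-170.5    1.6] [514.8 177.   75.4] [-0.1  0.1  0.1] 10.9667
side 0.72 [305. 311.] scoop [-101.  137.]
side 0.7 [219. 312.] scoop [-20. -28.]
side 0.62 [212. 320.] scoop [  6. -30.]
side 0.59 [197. 275.] scoop [ -91. -127.]
side 0.47 [243. 318.] scoop [-25.  26.]
side 0.47 [231. 332.] scoop [16. 18.]
tab from fit 521.7533199374888 -263.1966238708203
t 11.07 tcp [514.8 177.   75.4] head -1.640 F [ 0.6 -0.2  0.1] w 86.7 shift [ 446.6 -224.6   21.2] turn 0.181
```

arm_command:
  targets:
    - [0, -20, 0, 0]
    - [0, -37, 0, 0]
    - [0, -37, 0, 0]
    - [0, -37, 0, 0]
    - [0, -37, 0, 0]
    - [0, -17, 0, 0]
    - [35.6, 0, -2.2, 0]
    - [35.6, 0, -2.2, 0]
    - [35.6, 0, -2.2, 0]
    - [35.6, 0, -2.2, 0]
    - [35.6, 0, -2.2, 0]
    - [35.6, 0, -2.2, 0]
    - [35.6, 0, -2.2, 0]
    - [35.6, 0, -2.2, 0]
    - [35.6, 0, -2.2, 0]
    - [35.6, 0, -2.2, 0]
    - [35.6, 0, -2.2, 0]
    - [35.4, 0, -2.4, 0]
    - [0, 0, 0, 0.09]
    - [0, 0, 0, 0.09]

```text
t: 12.73
ee_pos: [458.1, -249.2, 260.3]
orientation: [-1.077, 1.396, -1.396]
ft_force: [0.1, 0.4, -0.5]
width: 87.5
```

arm_command:
  targets:
    - [0, 0, 0, 0]
    - [0, 0, 0, 0]
    - [0, 0, 0, 0]

```text
t: 12.98
ee_pos: [458.7, -246.8, 260.4]
orientation: [-1.083, 1.388, -1.388]
ft_force: [-0.2, 0.9, -0.3]
width: 87.8
```

```bash
python3 chk.py j top; python3 - <<'E'
from fit import *; from mv import go
o=get_obs();c=cam("wrist");im=get_image("wrist")
for r in tip_of("wrist","tab"): print(round(r["conf"],2),r["at"],px2w("wrist",r["at"],152,c)[0])
for r in tip_of("wrist","hinge"): print("hinge",round(r["conf"],2),r["at"],px2w("wrist",r["at"],111,c)[0])
for s in silhouettes("wrist","tab"): print("sil",round(s["conf"],2),s["at"],s["pixels"].sum())
go(516,-261,230,-.25-np.pi/2)
cv2.imwrite("pics/k.png",im)
im=get_image("top")
L=silhouettes("top","sweeper")
for s in L[:2]: print("sweeper",s["conf"],fit({"top":s["pixels"].astype(float)},"sweeper",(515,177,(1.5,))))
E
```

```text
tcp in scoop [-597.2   27.6] [ 458.7 -246.8  260.4] [-0.2  0.9 -0.3] 12.9833
top 0.7 [180. 160.] scoop [-118. -134.]
top 0.68 [137. 199.] scoop [-24. -36.]
top 0.68 [133. 225.] scoop [-20.  25.]
top 0.62 [167. 276.] scoop [-110.  138.]
top 0.46 [119. 225.] scoop [14. 28.]
top 0.44 [127. 202.] scoop [  0. -27.]
0.76 [247.2, 129.3] [ 520.38634218 -256.41644563  152.        ]
0.6 [34.0, 0.9] [ 656.00506148 -119.13637034  152.        ]
sil 0.8 [247.2, 128.9] 2212
t 13.28 tcp [ 458.8 -246.8  260.4] head -1.819 F [-0.6  1.3 -0.4] w 87.9 shift [-0.3 30.4 58.9] turn 0.002
sweeper 0.68 (array([517.01277945, 177.36029958,   1.51394587]), np.float64(-0.929221645850121))
```

View pics/k.png

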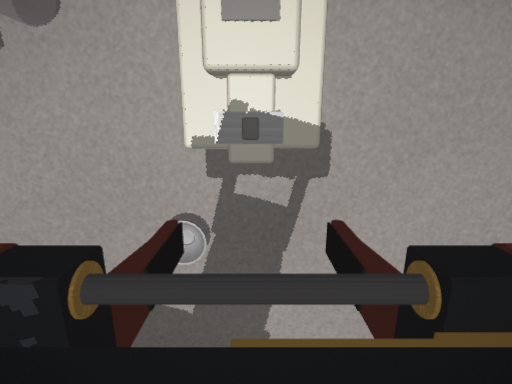

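```bash
python3 - <<'E'
from h import *
print(px2w("wrist",[250.5,128],171))
A=R.from_rotvec(get_obs()["orientation"]).as_matrix();print(A.round(3))
import cv2
im=cv2.imread("pics/k.png");cv2.imwrite("pics/k2.png",cv2.resize(im[60:190,150:350],None,fx=4,fy=4,interpolation=cv2.INTER_CUBIC))
print(w2px("top",[[520,-258,171],[514,-262,171]]))
E
```

```text
[[ 520.98133369 -260.16081677  171.        ]]
[[-0.246  0.     0.969]
 [-0.969 -0.    -0.246]
 [-0.    -1.     0.   ]]
[[405.51441901 210.01566282]
 [407.72202956 213.06259954]]
```

View pics/k2.png

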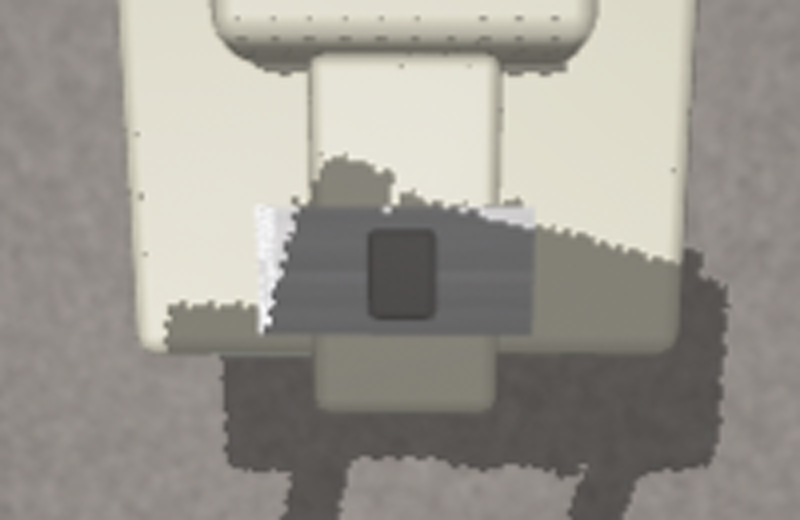

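arm_command:
  targets:
    - [-0.7, 0, 15.6, 0]
    - [-0.7, 0, 15.6, 0]
    - [-0.7, 0, 15.6, 0]
    - [-0.6, 0, 15.6, 0]
    - [0, 20, 0, 0]
    - [0, 25, 0, 0]
    - [0, 25, 0, 0]
    - [0, 20, 0, 0]
    - [0, 12, 0, 0]
    - [0, 6, 0, 0]
    - [0, 0, 0, 0]
    - [0, 0, 0, 0]
  gripper: 50

```text
t: 14.38
ee_pos: [520.3, -260.1, 153.0]
orientation: [-1.081, 1.39, -1.391]
ft_force: [0.0, -0.4, 0.7]
width: 44.0
```

```bash
python3 - <<'E'
from h import *
from mv import go
go(520,-259.5,152,-.25-np.pi/2)
im=get_image("side");i2=get_image("wrist")
cv2.imwrite("pics/l.png",np.vstack([cv2.resize(im[80:200,220:360],(560,480),interpolation=cv2.INTER_CUBIC)]))
E
```

```text
t 14.38 tcp [ 520.3 -260.1  153. ] head -1.820 F [ 0.  -0.4  0.7] w 44.0 shift [-0.5  1.  -0.5] turn 0.001
```

View pics/l.png

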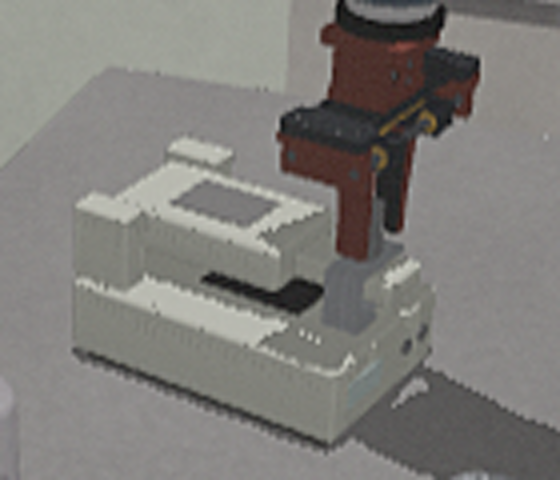

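The fingers straddle the tab, which is seen between them at about (378,235). Now I'll close.

arm_command:
  targets:
    - [0, 0, 0, 0]
    - [0, 0, 0, 0]
    - [0, 0, 0, 0]
    - [0, 0, 0, 0]
    - [0, 0, 0, 0]
    - [0, 0, 0, 0]
    - [0, 0, 0, 0]
    - [0, 0, 0, 0]
    - [0, 0, 0, 0]
    - [0, 0, 0, 0]
  gripper: 0

```text
t: 15.32
ee_pos: [520.2, -258.7, 152.7]
orientation: [-1.079, 1.391, -1.389]
ft_force: [1.0, 6.2, 2.3]
width: 13.6
```

arm_command:
  targets:
    - [-3, 0, 0, 0]
    - [-3, 0, 0, 0]
    - [-3, 0, 0, 0]
    - [-3, 0, 0, 0]
    - [-2, 0, 0, 0]
    - [0, 0, 0, 0]
    - [0, 0, 0, 0]
    - [0, 0, 0, 0]

```text
t: 15.98
ee_pos: [523.1, -247.6, 152.7]
orientation: [-1.083, 1.389, -1.392]
ft_force: [-3.4, -6.7, 1.9]
width: 13.9
```

arm_command:
  targets:
    - [0, -7.8, 1.9, 0]
    - [0, -7.7, 2.2, 0]
    - [0, -7.6, 2.5, 0]
    - [0, -7.5, 2.8, 0]
    - [0, -7.4, 3.1, 0]
    - [0, -7.2, 3.4, 0]
    - [0, 0, 0, 0]

```text
t: 16.57
ee_pos: [537.8, -251.5, 198.0]
orientation: [-1.084, 1.391, -1.391]
ft_force: [-3.5, -6.9, -2.3]
width: 13.7
```

arm_command:
  targets:
    - [0, -7.1, 3.7, 0]
    - [0, -6.9, 4, 0]
    - [0, -6.8, 4.2, 0]
    - [0, -6.6, 4.5, 0]
    - [0, -6.4, 4.8, 0]
    - [0, 0, 0, 0]
    - [0, 0, 0, 0]
    - [0, 0, 0, 0]
    - [0, 0, 0, 0]

```text
t: 17.32
ee_pos: [557.8, -256.7, 230.9]
orientation: [-1.085, 1.391, -1.391]
ft_force: [-4.3, -7.1, 0.1]
width: 13.9
```

```bash
python3 chk.py m top side; python3 - <<'E'
from h import *
from mv import go
go(520.3,-259.5,152,-.25-np.pi/2)
im=get_image("side")
cv2.imwrite("pics/n.png",cv2.resize(im[60:200,200:370],(680,560),interpolation=cv2.INTER_CUBIC))
for r in tip_of("side","tab"): print(r)
print(w2px("side",[[555,-258,232]]))
E
```

```text
tcp in scoop [-600.1  -72. ] [ 557.8 -256.7  230.9] [-4.3 -7.1  0.1] 17.3167
top 0.71 [177. 159.] scoop [-110. -138.]
top 0.62 [136. 202.] scoop [-21. -29.]
top 0.54 [122. 225.] scoop [ 5. 28.]
top 0.45 [134. 226.] scoop [-22.  27.]
top 0.42 [127. 200.] scoop [ -1. -32.]
side 0.74 [215. 322.] scoop [  9. -22.]
side 0.69 [243. 321.] scoop [-19.  29.]
side 0.66 [216. 311.] scoop [-19. -35.]
side 0.6 [196. 274.] scoop [ -96. -131.]
side 0.59 [230. 331.] scoop [15. 17.]
side 0.55 [307. 308.] scoop [-110.  138.]
t 17.52 tcp [ 557.8 -256.7  230.9] head -1.820 F [-5.6 -6.6  0.6] w 13.8 shift [ 11.8  79.  -35.5] turn 0.001
{'at': [302.7, 108.7], 'conf': 0.73}
[[302.35374826 108.88751908]]
```

View pics/n.png

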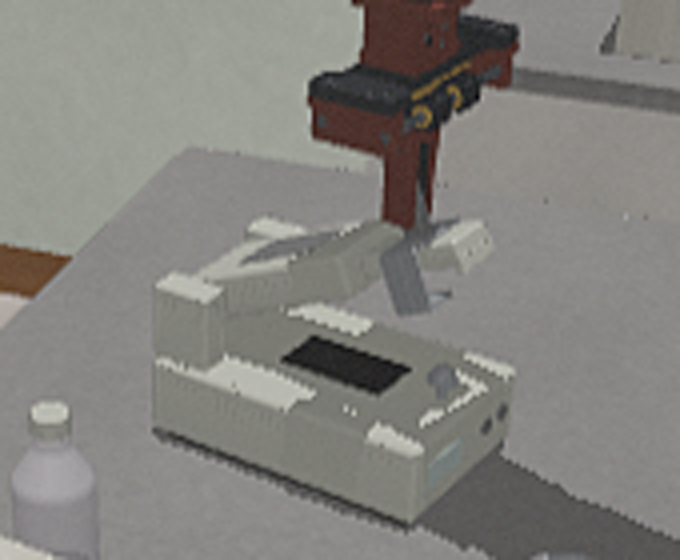

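The head is up, with the nose at about (460,245) above the bare stud at (440,380), and the gripper still holds the tab. I'll wait briefly to check it stays steady, then hand in.

arm_command:
  targets:
    - [0, 0, 0, 0]
    - [0, 0, 0, 0]
    - [0, 0, 0, 0]
    - [0, 0, 0, 0]
    - [0, 0, 0, 0]
    - [0, 0, 0, 0]

```text
t: 18.12
ee_pos: [557.8, -256.7, 230.9]
orientation: [-1.085, 1.391, -1.391]
ft_force: [-5.0, -6.8, -0.1]
width: 13.6
```

```bash
python3 - <<'E'
from mv import go; from workcell import close_job,get_image,tip_of
go(557.8,-256.7,230.9); get_image("side"); print(tip_of("side","tab")[:1]); print(tip_of("side","sweeper")[:1]); print(close_job())
E
```

```text
t 18.12 tcp [ 557.8 -256.7  230.9] head -1.820 F [-5.  -6.8 -0.1] w 13.6 shift [ 0. -0. -0.] turn None
[{'at': [303.1, 108.5], 'conf': 0.77}]
[{'at': [262.1, 276.5], 'conf': 0.68}]
the job is handed in; nothing more can be done
None
```

The job is done and handed in at about 18 s. The four white cartridges are in the scoop, the sweeping block stands on the counter, and the robot is holding the reader's head raised.

- **Cartridges:** the last top and side views put the centres about 35 to 75 mm inside the mouth line and within 35 mm of the scoop's mid-line. The arm was planned to stay well above them. I left the green and turquoise look-alikes alone.
- **Block:** I let it go about 110 mm in front of the scoop's mouth. The top camera then fitted it standing at about (517, 177) mm.
- **Latch and head:** I pulled the tab about 11 mm (the spring force suggests about 10 mm of latch travel) before lifting. I then lifted the tab 78 mm along the hinge arc, about 0.44 rad by the arm's travel. The side view agrees: the nose is clear of the bare stud and only the gripper holds it. The pose was steady over the last 0.8 s, with the grip at 13.6 mm and about 8 N on the tool.
- **Disagreements:**
    - The arm hid the top view before the sweep, so I used the side and wrist cameras there.
    - Vision estimates of the tab differed by up to about 9 mm; I used the close wrist view.
    - When the gripper closed on the tab it showed about 6 N sideways, so the grip was slightly off centre.
- **Not measured:** I did not re-measure the glove box, bottle and dish at the end. The moves were planned clear of them.

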